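Lock the display-case service hatch with the slotted key

ROBOT

A 6-joint arm with a two-finger parallel gripper is mounted at the origin on the work surface. World frame = base frame: x ahead of the robot, y to its left, z up, the work surface at z = 0. Lengths are in m, angles in rad, forces in N, time in s.
With the tool pointing down it reaches from about 0.35 to 1 m from the base axis. Payload 7.1 kg.
Tool frame: the origin (TCP) lies on the centre line of the jaws, within the pads' length; the fingertips stand 19 mm ahead of it and the grasp point (between the pads) is the TCP; z points along the fingers, y is the line along which they close (so a half turn about z gives the same grasp; the last joint's range is limited). The gripper opens to 85 mm and grips with 20 to 120 N. Pads are 22 mm wide; open, the fingers measure 114 mm over their backs; the gripper's body (76 mm by 85 mm) begins 54 mm behind the grasp point. The pads swing forward as they close: fully open they stand 13 mm farther back than shut.
Start: joints at [1.132, 0.423, 1.63, -0, 1.089, -0.019], TCP at [0.255, 0.571, 0.25] pointing down, gripper open.
Joint ranges: [-3, 3], [-0.9, 2.11], [0.09, 2.58], [-1.31, 4.45], [0.11, 2.69], [-2.54, 2.54]. Speed limits (rad/s): [2.39, 2.39, 3.01, 3.14, 3.14, 3.14].

INTERFACE

Orientations are given as a unit quaternion [x, y, z, w].
In Python, from cell import robot gives the robot as it stands.
- The arm moves only by the tool drive_tool, never from a script. Its arguments are lists of equal length, an entry for each row: "delta_pos": the shift along the tool's x, y, z in mm, a list of three; "dr": the turn, a rotation vector about the tool's x, y, z in degrees, a list of three. In form: {"delta_pos": [[dx, dy, dz], ...], "dr": [[wx, wy, wz], ...]}. A call has 1 to 12 rows; each row is the pose to reach, as a shift and turn from the pose commanded when the call began, along the tool's axes at that moment; what a row does not reach only later rows make up. A row lasts 1/10 s, in which the tool goes at most 50 mm and 8.59 degrees, less where a joint would pass 70% of its speed; a pose out of reach is approached as far as the arm can. A call with a gripper value outside its range is refused whole. "claw" is the gripper command: -1 is fully open, 1 is shut, values between are in proportion, set as the call begins (left out, the last holds). The fingers move at their own pace and stop on an object; "force" is the grip in N (left out, the last holds). Time passes only in rows, so rows that repeat a pose let the fingers close. It gives the time, the measured TCP pose, the force, the opening and the grip force at its end, in the units of the state.
- robot.read_state(): the state, without advancing time (a new reading comes with each control period).
- robot.camera(name): name is "side" or "top" or "wrist"; returns the picture (480x640x3 uint8, red, green, blue); there is no depth.
- robot.camera_info(name): a dict with "fx", "fy", "cx", "cy" (pixels), "cam_to_world" (4x4, takes a point from camera to world coordinates). Camera axes: x right, y down, z forward; pixel columns grow to the right and rows downward; lengths in m; the calibration is good to about 2 mm. A picture is of the moment at which its call begins: read the wrist's pose just before it. camera_info takes no time and is no camera call; for the wrist camera it gives the pose at the moment of the call.
- robot.finish_job(): hands the job in; it is judged then, once.
Trained networks look in the newest picture that a camera, given by its name, has taken for a name from the list of things; names that differ only in an ending like _2 or _b are one class to them, and where a whole thing is asked for, a point or a joint stands for the part that bears it (a point fixed in the world has none). Each returns a list of dicts, best first, with "conf" (0 to 1); they miss things now and then, are a little off and sometimes report something else, mostly with a low value. They report only what shows in the picture. A call takes as long as a camera call.
- robot.find_in(name, camera): "extent" ([centre column, centre row, width, height] as shares, 0 to 1, of the picture: columns of its width, rows of its height, round what is visible of it).
- robot.silhouettes(name, camera): "pixels" (480x640 bool, what is visible of it) and "extent" ([centre column, centre row, width, height] as shares, 0 to 1, of the picture: columns of its width, rows of its height, round what is visible of it).
The state is a dict: "time_s": time; "q": joint angles; "joint_vel": joint speeds; "tau": joint torques, N m; "tool_pos": TCP position; "tcp_rot": TCP orientation; "ft_force": force on the tool from outside, world axes, zero at the start; "torque": the same for the moment, N m; "opening": finger opening in m; "grip_force": force on a finger pad.
Only numpy, scipy, OpenCV 4.12 (cv2) and the standard library are available. Lean on these libraries where they do the work, as an engineer would, in place of code of your own. Each camera call takes 0.05 s, during which the arm holds its last target. There are 200 camera calls.

TASK

The service hatch of the bakery display is shut but its slotted quarter-turn fastener is not locked. Take the blade key from its stand, seat the blade down in the slot and, with the key, turn the fastener clockwise until it comes fully home against its stop, gently, without forcing it; then put the key back fully down in its stand and let go. Leave the jar, the sign and the tongs alone.

Things in the scene. Friction and masses are not known exactly. Their poses are not given: they have to be found in the camera images.
- hatch: Fixed flat steel service box 200 x 160 x 50 mm high (x, y, z), origin at the centre of its underside; black louvres on its +x half. 35 mm to its own -x from the centre a fixed round dark collar (50 mm outside, 41 inside, top 65 mm above the counter) rings the fastener's brass head. Two dark dashes by the collar, along the box's x axis, show roughly (within 0.3 rad) the slot when locked.
- slot (a point): Centre of the slot's mouth in the top of the brass head (38 mm across), 66 mm above the counter; x along the slot, z up. Slot 27 mm long, 5.5 wide, 9 deep, ends closed, 1 mm chamfer at its mouth. The head is sprung: pushed down it starts to sink at 2 N and bottoms, 4 mm down, at 9 N; this point sinks with it.
- key: Loose upright steel blade key, 90 g, 80 mm tall; origin at the centre of the blade's lower end, z up. Blade 24 (x) x 4 (y) mm from 0 to 10 mm; shank 12 mm across to 30; round flange 34 mm across from 30 to 34; then a flat black grip plate 36 (x) x 12 (y) mm up to 80, to be pinched across its 12 mm. It starts in the stand, flange on the stand's top, blade hanging inside.
- stand: Fixed grey key stand, a block 62 x 44 x 34 mm high (x, y, z), origin at the centre of its underside. An upright hole through its middle, 30 (x) x 16 (y) mm, takes the key's blade and shank; the flange rests on the top. Key home: its origin 4 mm above the stand's origin, blade along the stand's x axis, either way round.
- tin: White lidded jar, 56 mm across, 85 mm tall, origin at the centre of its underside; leave alone.
- sign: Small blank black display sign on a wooden foot, 75 mm wide (y), 60 mm tall, origin at the centre of its underside; leave alone.
- tongs: Black serving tongs lying flat along x, about 225 mm long, 85 mm wide at most, 12 mm tall, origin at the centre of its underside; leave alone.
- latch (a joint): Turn of the cam under the brass head, rad, clockwise from above; 1.57 = locked, home on a hard stop. Starts at 0.45 to 0.75; takes about 0.08 N m, stays where left. The worn head has up to 0.26 rad of free lost motion before it drives the cam, and sits up to 0.12 rad askew; the blade has play too. So the key must turn 0.8 to 1.5 rad: at the stop the moment climbs steeply.

How it is judged:
On the way, in this order (a step that is already met when the one before it is completed fails the run):
1. the key's blade is seated in the slot, before the fastener is home (z of key in the frame of slot below -0.006 m and horizontal distance between key and slot below 0.004 m and value of joint latch below 1.2 rad), for 0.1 s.
2. the fastener is turned home with the key's blade in the slot (value of joint latch above 1.54 rad and z of key in the frame of slot below -0.005 m and horizontal distance between key and slot below 0.005 m), for 0.1 s.
At the end, for the whole second after the job is handed in: The fastener is home (latch above 1.53 rad of 1.57). The key is back in its stand, upright within 0.12 rad, its flange down within 4 mm and within 8 mm of the stand's middle, at rest and released (value of joint latch above 1.53 rad and z of key in the frame of stand below 0.008 m and horizontal distance between key and stand below 0.008 m and angle between key's own z axis and vertical below 0.12 rad and linear speed of key below 0.02 m/s and contact force between the fingers and key below 0.1 N); the robot touches nothing.
It fails at once if the key is forced against the hatch or its fastener (over 40 N in all, about 0.4 N m of turning) (contact force between key and hatch above 40 N).
It fails at once if the fingers themselves push on the hatch or its fastener (contact force between the fingers and hatch above 2 N).
It fails at once if the jar is moved more than 20 mm (distance of tin from where it was at the start of the episode above 0.02 m).
It fails at once if the sign is moved more than 20 mm (distance of sign from where it was at the start of the episode above 0.02 m).
It fails at once if the tongs are moved more than 20 mm (distance of tongs from where it was at the start of the episode above 0.02 m).
It also fails if it takes over 72 s, if anything falls off the work surface, if the arm or the gripper's body presses on something with over 40 N, if the wrist force passes 120 N, or if a joint passes its speed limit or range.

## Working session

There is one attempt and no reset: what is moved stays moved. The work goes in short steps, Python scripts to look and compute and a tool call to move; the robot and the scene stay as the last step left them, time stands still between calls to the robot, and variables do not carry over. Pictures are saved under pics/ and viewed, at most 13 in all, crops included, and the job is handed in when it is done.

Besides the shell and the picture viewer there is one more tool, called after "Call:" by a JSON object that holds its "fn" and its "kwargs". drive_tool: Moves the arm, as the interface text tells. Its arguments: {"type":"object","properties":{"delta_pos":{"type":"array","items":{"type":"array","items":{"type":"number"}}},"dr":{"type":"array","items":{"type":"array","items":{"type":"number"}}},"claw":{"type":"number"},"force":{"type":"number"}},"required":["delta_pos","dr"]}

```bash
mkdir -p pics; ls
python3 - <<'E'
from cell import robot
import cv2,numpy as np
print(robot.read_state())
ims=[]
for c in ["top","side"]:
    im=robot.camera(c); cv2.imwrite(f"pics/{c}0.png",im[:,:,::-1]); np.save(f"pics/{c}0.npy",im)
    i=robot.camera_info(c); print(c,i["fx"],i["fy"],i["cx"],i["cy"],np.round(i["cam_to_world"],4).tolist())
    for n in ["hatch","slot","key","stand","tin","sign","tongs"]:
        print(n,[(round(d["conf"],2),np.round(np.array(d["extent"])*[640,480,640,480],1).tolist()) for d in robot.find_in(n,c)[:2]])
E
```

```text
pics
{'time_s': 0.0, 'q': array([ 1.13202125e+00,  4.23819985e-01,  1.63072329e+00, -2.76111613e-05,
        1.08859984e+00, -1.90029286e-02]), 'joint_vel': array([-0.0005679 , -0.00049928,  0.00278658, -0.00094859, -0.00113983,
        0.0018568 ]), 'tau': array([-6.72664319e-04, -5.57389963e+01, -2.81738269e+01, -8.24460312e-05,
        7.34872010e-03,  7.01924193e-06]), 'tool_pos': array([0.25447739, 0.57026112, 0.24954561]), 'tcp_rot': array([ 2.08342142e-01,  9.78055699e-01, -7.57784033e-04, -1.63988383e-04]), 'ft_force': array([-0.32080096,  0.35348985,  0.41602202]), 'torque': array([ 0.03364224, -0.02643306,  0.01632193]), 'grip_force': 0.0, 'opening': 0.08521893208614902}
top 474.494908915123 474.494908915123 322.4006530574019 239.95761448831541 [[-0.0022, -0.9923, 0.1241, 0.3784], [-0.9998, 0.0, -0.0176, -0.081], [0.0175, -0.1241, -0.9921, 1.1301], [0.0, 0.0, 0.0, 1.0]]
hatch [(0.9, [324.7, 238.8, 68.7, 86.3])]
slot [(0.78, [324.2, 254.2, 20.0, 13.6]), (0.62, [182.5, 190.8, 12.3, 20.8])]
key [(0.74, [180.5, 190.8, 14.2, 20.5])]
stand [(0.85, [186.4, 198.5, 30.4, 30.1])]
tin [(0.58, [187.3, 271.4, 31.8, 23.3])]
sign [(0.96, [260.7, 144.4, 28.5, 23.4])]
tongs [(0.77, [461.4, 320.9, 32.7, 99.2])]
side 511.3650796815635 511.3650796815635 319.6497713040883 231.47976916871156 [[0.88, -0.3416, 0.33, 0.1956], [-0.475, -0.6338, 0.6105, -0.6633], [0.0006, -0.694, -0.72, 0.7748], [0.0, 0.0, 0.0, 1.0]]
hatch [(0.63, [330.2, 264.7, 131.6, 106.3])]
slot [(0.69, [312.3, 256.6, 22.3, 16.5])]
key [(0.69, [300.3, 139.8, 15.8, 24.6])]
stand [(0.6, [298.8, 155.7, 29.1, 25.9]), (0.39, [344.4, 446.1, 110.5, 67.8])]
tin [(0.61, [233.9, 172.4, 27.5, 44.0])]
sign [(0.81, [382.5, 176.6, 18.9, 37.5]), (0.34, [309.8, 251.7, 22.5, 14.3])]
tongs [(0.77, [342.3, 446.6, 108.9, 66.8])]
```

View pics/top0.png

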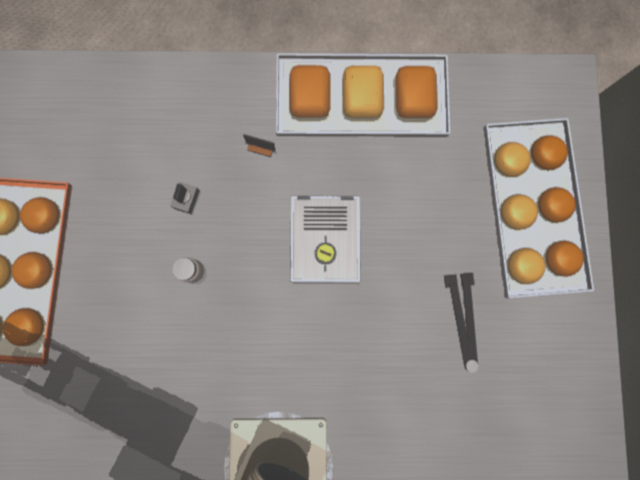

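View pics/side0.png

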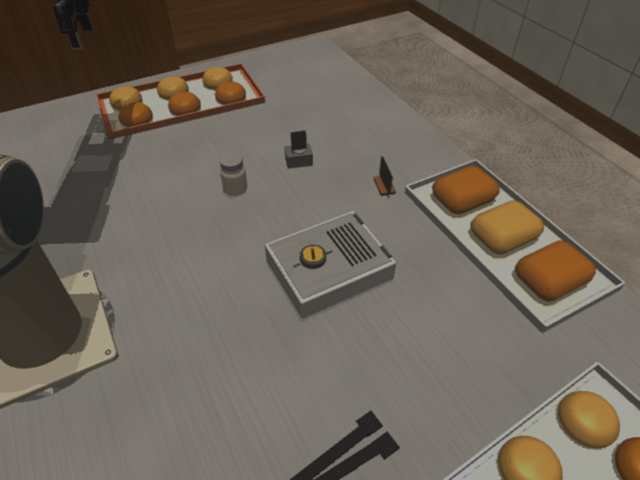

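The top view shows the stand with the key at about (185,198), the collar and slot at (325,253), the jar at (187,270) and the sign at (260,145). In the side view the key stands upright at (300,140). Next I'll turn these into world positions.

```bash
cat > h.py <<'E'
from cell import robot
import cv2,numpy as np
from scipy.spatial.transform import Rotation as R
def ray(info,u,v,z):
    M=np.array(info["cam_to_world"]); d=M[:3,:3]@[(u-info["cx"])/info["fx"],(v-info["cy"])/info["fy"],1.]
    return M[:3,3]+d*(z-M[2,3])/d[2]
def proj(info,P):
    M=np.array(info["cam_to_world"]); p=(np.atleast_2d(P)-M[:3,3])@M[:3,:3]
    return np.c_[info["fx"]*p[:,0]/p[:,2]+info["cx"],info["fy"]*p[:,1]/p[:,2]+info["cy"]]
def down(yaw): # tool pointing down; tool y axis along world direction yaw
    y=np.array([np.cos(yaw),np.sin(yaw),0]);z=np.array([0,0,-1.]);return R.from_matrix(np.c_[np.cross(y,z),y,z])
def delta(pos,yaw,cur=None):
    s=robot.read_state(); p,r=(s["tool_pos"],R.from_quat(s["tcp_rot"])) if cur is None else cur
    c=[(r.inv()*down(y)).as_rotvec(degrees=True) for y in (yaw,yaw+np.pi)]
    dr=min(c,key=np.linalg.norm)
    return np.round(r.inv().apply(np.array(pos)-p)*1000,1).tolist(),np.round(dr,2).tolist()
def yaw(): return (R.from_quat(robot.read_state()["tcp_rot"]).as_matrix()[:,1])
E
python3 - <<'E'
from h import *
t=robot.camera_info("top");s=robot.camera_info("side")
print("stand",ray(t,187,197,.034),ray(s,298.8,155,.02)); print("key top",ray(t,180,191,.08),ray(s,298.5,131,.08))
print("slot",ray(t,325.5,253.5,.066),ray(s,312.3,255,.066)); print("tin",ray(t,185,269,.085),"sign",ray(t,260,144,.03))
print("hatch c",ray(t,325,239,.05))
print("hatch dashes", ray(t,325,237,.05),ray(t,325,270,.05))
print("slotdir",ray(t,320,251,.066)-ray(t,331,256,.066))
print(yaw())
k=ray(t,187,197,.034);print(delta([k[0]-.05,k[1],.25],0))
im=np.load("pics/top0.npy"); a=cv2.resize(im[165:235,150:220],(400,400),interpolation=3);b=cv2.resize(im[220:290,290:360],(400,400),interpolation=3)
cv2.imwrite("pics/c1.png",np.hstack([a,b])[:,:,::-1])
w=robot.camera_info("wrist"); st=robot.read_state(); T=np.eye(4);T[:3,:3]=R.from_quat(st["tcp_rot"]).as_matrix();T[:3,3]=st["tool_pos"]
print(np.round(np.linalg.inv(T)@np.array(w["cam_to_world"]),4),w["fx"],w["cx"],w["cy"])
E
```

```text
stand [0.61685692 0.21660681 0.034     ] [0.61844962 0.22440643 0.02      ]
key top [0.62056853 0.22022717 0.08      ] [0.62503253 0.23519136 0.08      ]
slot [ 0.48067292 -0.10682091  0.066     ] [ 0.47992913 -0.10880052  0.066     ]
tin [0.44488514 0.20180458 0.085     ] sign [0.74721471 0.04821893 0.03      ]
hatch c [ 0.51563127 -0.1061614   0.05      ]
hatch dashes [ 0.52026089 -0.10617471  0.05      ] [ 0.44449146 -0.10595692  0.05      ]
slotdir [0.01132289 0.02475085 0.        ]
[4.07507982e-01 9.13201643e-01 6.03112254e-05]
([-429.4, -196.2, 0.4], [0.0, -0.0, 65.95])
[[-5.000e-04 -9.479e-01 -3.185e-01  8.150e-02]
 [ 1.000e+00 -5.000e-04 -2.000e-04 -8.000e-04]
 [ 0.000e+00 -3.185e-01  9.479e-01 -1.239e-01]
 [ 0.000e+00  0.000e+00  0.000e+00  1.000e+00]] 343.57123411934515 314.9617833748104 239.84091361811332
```

View pics/c1.png

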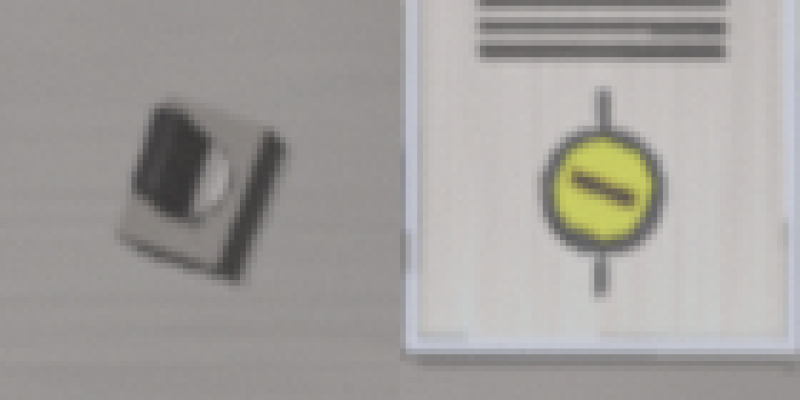

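The crop shows the grip plate along roughly -17° and the slot at about +70° in world yaw, with the dashes along x. I'll move above the stand with tool yaw 73° and look with the wrist camera.

Run:
```python
from h import *
print(delta([.615,.217,.2],np.radians(73)))
```

```text
([-473.2, -176.2, 50.4], [0.0, 0.0, -7.05])
```

Call:
{"fn": "drive_tool", "kwargs": {"delta_pos": [[-473,-176,50],[-473,-176,50],[-473,-176,50],[-473,-176,50],[-473,-176,50],[-473,-176,50],[-473,-176,50],[-473,-176,50],[-473,-176,50],[-473,-176,50],[-473,-176,50],[-473,-176,50]], "dr": [[0,0,-7],[0,0,-7],[0,0,-7],[0,0,-7],[0,0,-7],[0,0,-7],[0,0,-7],[0,0,-7],[0,0,-7],[0,0,-7],[0,0,-7],[0,0,-7]], "claw": -1}}

```text
time_s: 2.0
tool_pos: [0.6157, 0.2158, 0.1999]
tcp_rot: [0.15, 0.989, -0.0, -0.0]
ft_force: [-0.6, 0.6, 0.8]
opening: 0.0853
grip_force: 0.0
```

Run:
```python
from h import *
s=robot.read_state();print(s["time_s"],s["tool_pos"],s["q"],np.degrees(np.arctan2(*yaw()[1::-1])))
i=robot.camera_info("wrist");im=robot.camera("wrist");np.save("pics/w1.npy",im);import pickle;pickle.dump(i,open("pics/w1.pkl","wb"))
for n in ["key","stand"]:
    for d in robot.silhouettes(n,"wrist")[:1]:
        m=d["pixels"].astype(np.uint8);c=max(cv2.findContours(m,0,2)[0],key=cv2.contourArea)
        print(n,d["conf"],np.round(np.array(d["extent"])*[640,480,640,480],1),cv2.approxPolyDP(c,4,True)[:,0].tolist())
cv2.imwrite("pics/w1.png",im[:,:,::-1])
```

```text
2.0 [0.61567294 0.21581398 0.19987612] [ 3.18857205e-01  5.19258687e-01  1.60121178e+00  1.39687624e-04
  1.02155709e+00 -9.51404469e-01] 72.77645508846527
key 0.82 [327.  234.4  36.4  61.6] [[323, 205], [311, 213], [308, 227], [322, 245], [323, 262], [334, 263], [346, 222], [340, 210]]
stand 0.92 [328.1 217.4  56.5  74. ] [[303, 181], [302, 255], [321, 255], [320, 242], [308, 229], [310, 213], [319, 204], [332, 204], [346, 217], [338, 255], [350, 255], [352, 186], [348, 181]]
```

View pics/w1.png

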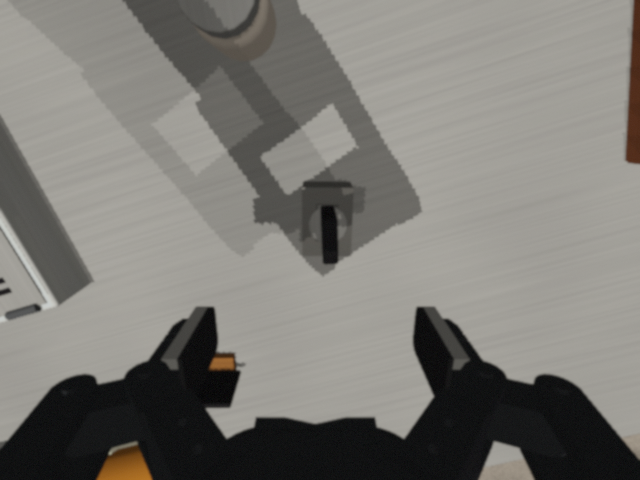

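Run:
```python
import numpy as np,cv2
im=np.load("pics/w1.npy")[170:270,280:380]
im=np.clip(im.astype(float)*1.6,0,255).astype(np.uint8)
cv2.imwrite("pics/c2.png",cv2.resize(im,(600,600),interpolation=3)[:,:,::-1])
```

```text
(no output)
```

View pics/c2.png

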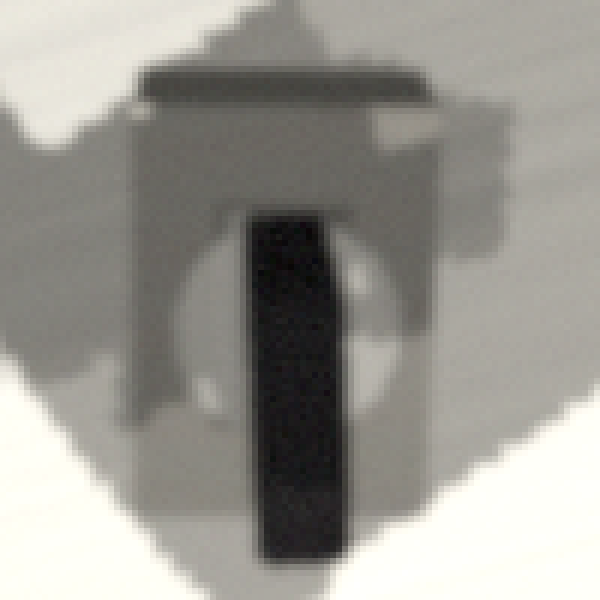

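The crop shows the stand top corners at (302.5,187.5), (352,187.5), (351.7,255.8) and (302.5,255.8), and the near edge of the plate top at (323.7–337.5, 263.3).

Run:
```python
from h import *; import pickle
i=pickle.load(open("pics/w1.pkl","rb"))
c=np.array([ray(i,u,v,.034) for u,v in [(302.5,187.5),(352,187.5),(351.7,255.8),(302.5,255.8)]])
print(c,c.mean(0),np.linalg.norm(np.diff(c,axis=0,append=c[:1]),axis=1))
d=(c[2]+c[3]-c[0]-c[1]);a=np.arctan2(d[1],d[0]);e=(c[1]+c[2]-c[0]-c[3]);print(np.degrees([a,np.arctan2(e[1],e[0])]))
print("flange",ray(i,328,224,.038))
p=np.array([ray(i,u,v,.084) for u,v in [(323.7,263.3),(337.5,263.3)]]);m=p.mean(0);print(p,np.linalg.norm(p[1]-p[0]))
for s in(1,-1):print("key from plate",m+s*.018*np.array([np.cos(a),np.sin(a),0]))
cen=c.mean(0)
for hz,pts in ((.084,[(18,6),(18,-6),(-18,6),(-18,-6)]),(.038,[(18,6),(18,-6),(-18,6),(-18,-6)])):
  for x,y in pts: print(hz,x,y,(np.round(proj(i,[cen[0]+(x*np.cos(a)-y*np.sin(a))/1e3,cen[1]+(x*np.sin(a)+y*np.cos(a))/1e3,hz])-[280,170],1)*6))
```

```text
[[0.58258797 0.21406996 0.034     ]
 [0.59500948 0.254085   0.034     ]
 [0.6547172  0.23748857 0.034     ]
 [0.64153614 0.19502081 0.034     ]] [0.6184627  0.22516608 0.034     ] [0.04189865 0.0619714  0.0444663  0.06194963]
[-16.7208654   72.75571399]
flange [0.61861486 0.22572717 0.038     ]
[[0.63408367 0.21603132 0.084     ]
 [0.6371658  0.22596173 0.084     ]] 0.010397722628127146
key from plate [0.65286366 0.21581775 0.084     ]
key from plate [0.61838582 0.22617529 0.084     ]
0.084 18 6 [[343.8 562.2]]
0.084 18 -6 [[248.4 562.8]]
0.084 -18 6 [[347.4 284.4]]
0.084 -18 -6 [[247.2 285.6]]
0.038 18 6 [[324.6 441.6]]
0.038 18 -6 [[243.  442.8]]
0.038 -18 6 [[327. 201.]]
0.038 -18 -6 [[241.8 201.6]]
```

Everything agrees within 1 mm: the stand is at (0.6185, 0.2255) with yaw -17°. I'll grasp at z 0.064.

Run:
```python
from h import *
print(delta([.6185,.2257,.064],np.radians(73)))
```

```text
([-2.3, 8.5, 136.4], [-0.0, -0.04, 0.01])
```

Call:
{"fn": "drive_tool", "kwargs": {"delta_pos": [[-2.3,8.5,30],[-2.3,8.5,70],[-2.3,8.5,110],[-2.3,8.5,130],[-2.3,8.5,136],[-2.3,8.5,136]], "dr": [[0,0,0],[0,0,0],[0,0,0],[0,0,0],[0,0,0],[0,0,0]]}}

```text
time_s: 2.75
tool_pos: [0.6186, 0.2258, 0.064]
tcp_rot: [0.147, 0.989, -0.0, -0.001]
ft_force: [0.3, 0.7, -0.7]
opening: 0.0852
grip_force: 0.0
```

Call:
{"fn": "drive_tool", "kwargs": {"delta_pos": [[0,0,0],[0,0,0],[0,0,0],[0,0,0],[0,0,0],[0,0,0],[0,0,0],[0,0,0]], "dr": [[0,0,0],[0,0,0],[0,0,0],[0,0,0],[0,0,0],[0,0,0],[0,0,0],[0,0,0]], "claw": 1, "force": 60}}

```text
time_s: 3.55
tool_pos: [0.62, 0.2247, 0.0649]
tcp_rot: [0.148, 0.989, 0.0, 0.0]
ft_force: [-0.1, -0.2, 5.4]
opening: 0.0115
grip_force: 58.9
```

Call:
{"fn": "drive_tool", "kwargs": {"delta_pos": [[0,0,-10],[0,0,-30],[0,0,-60],[0,0,-90],[0,0,-116],[0,0,-116]], "dr": [[0,0,0],[0,0,0],[0,0,0],[0,0,0],[0,0,0],[0,0,0]]}}

```text
time_s: 4.15
tool_pos: [0.6218, 0.2254, 0.1847]
tcp_rot: [0.148, 0.989, 0.002, 0.003]
ft_force: [0.0, 0.2, -0.3]
opening: 0.011
grip_force: 58.5
```

Run:
```python
from h import *
s=robot.read_state();print(s["tool_pos"],s["q"],s["torque"],np.degrees(np.arctan2(*yaw()[1::-1])))
# look pose for slot: TCP approx over slot, then yaw -20
for p in ([.44,-.107,.24],[.48,-.107,.18]): print(delta(p,np.radians(-20)))
```

```text
[0.6217637  0.22544985 0.18474023] [ 3.29842088e-01  5.46601984e-01  1.59366437e+00  4.79582250e-05
  9.94281487e-01 -9.43350368e-01] [ 0.00045812 -0.01483458 -0.05692809] 72.94774272501928
([76.0, -370.9, -57.2], [-0.06, 0.44, -87.05])
([38.1, -359.4, 3.0], [-0.06, 0.44, -87.05])
```

Run:
```python
from h import *
for k in range(3):
    print(robot.read_state()["tool_pos"]); robot.camera("side")
print(delta([.465,-.149,.17],np.radians(-20)))
```

```text
[0.6217637  0.22544985 0.18474023]
[0.62058303 0.22500266 0.18240611]
[0.61949161 0.22465991 0.1806119 ]
([37.6, -402.1, 9.9], [0.01, -0.09, -87.06])
```

Call:
{"fn": "drive_tool", "kwargs": {"delta_pos": [[4,-40,0],[8,-80,0],[12,-120,0],[16,-160,0],[20,-200,0],[24,-240,0],[28,-280,0],[32,-320,0],[35,-360,3],[37,-400,6],[37.5,-402,10],[37.5,-402,10]], "dr": [[0,0,8.5],[0,0,17],[0,0,25.5],[0,0,34],[0,0,42.5],[0,0,51],[0,0,59.5],[0,0,68],[0,0,76.5],[0,0,85],[0,0,93],[0,0,93]]}}

```text
time_s: 5.5
tool_pos: [0.4641, -0.1493, 0.1686]
tcp_rot: [0.821, 0.572, -0.001, -0.002]
ft_force: [-0.1, 0.1, -1.1]
opening: 0.0111
grip_force: 58.7
```

Call:
{"fn": "drive_tool", "kwargs": {"delta_pos": [[0,0,0],[0,0,0],[0,0,0]], "dr": [[0,0,0],[0,0,0],[0,0,0]]}}

```text
time_s: 5.8
tool_pos: [0.4661, -0.1479, 0.1702]
tcp_rot: [0.819, 0.574, -0.0, -0.0]
ft_force: [0.3, 0.4, -0.3]
opening: 0.0114
grip_force: 58.7
```

Run:
```python
from h import *
s=robot.read_state();print(s["time_s"],s["tool_pos"],s["q"],np.degrees(np.arctan2(*yaw()[1::-1])),s["ft_force"],s["torque"])
i=robot.camera_info("wrist");im=robot.camera("wrist");np.save("pics/w2.npy",im);import pickle;pickle.dump(i,open("pics/w2.pkl","wb"))
print(delta(s["tool_pos"],0))
# brass mask
hsv=cv2.cvtColor(im,cv2.COLOR_RGB2HSV)
print(proj(i,[.4805,-.1075,.066]))
cv2.imwrite("pics/w2.png",im[:,:,::-1])
```

```text
5.8 [ 0.46611985 -0.14789459  0.17021344] [-3.31597633e-01  3.45300091e-01  1.98487980e+00  4.59745461e-05
  8.11571316e-01  1.52534689e-02] -19.874917523611842 [ 0.28823797  0.37380227 -0.27193666] [ 0.03806567 -0.00785147  0.03984973]
([0.1, -0.0, 0.1], [-0.0, -0.0, -19.9])
[[314.15581553 185.07862873]]
```

View pics/w2.png

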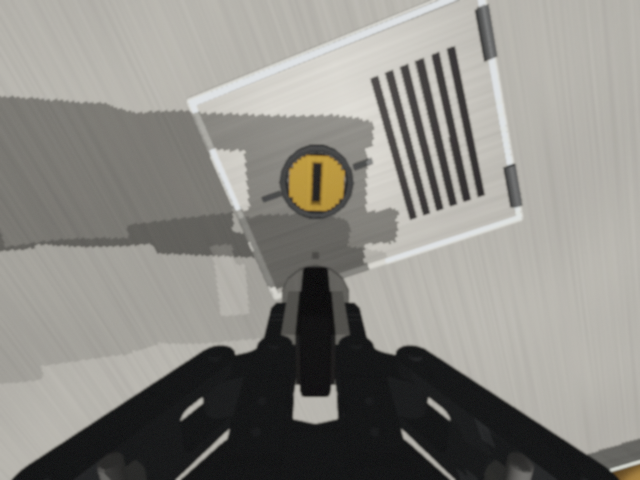

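The brass head is at about (316,181) with the slot nearly parallel to image columns. The held key's plate is at (316,330) and its flange edge at about row 267.

Run:
```python
from h import *; import pickle
i=pickle.load(open("pics/w2.pkl","rb"));im=np.load("pics/w2.npy")
hsv=cv2.cvtColor(im,cv2.COLOR_RGB2HSV)
m=cv2.inRange(hsv,(15,120,60),(35,255,255)); m[:140]=0;m[225:]=0
c=max(cv2.findContours(m,0,1)[0],key=cv2.contourArea);e=cv2.fitEllipse(cv2.convexHull(c));print("brass",e)
full=np.zeros_like(m);cv2.drawContours(full,[c],-1,255,-1)
full=cv2.erode(full,np.ones((7,7)))
sl=((full>0)&(m==0)).astype(np.uint8)
g=im.sum(2).astype(float);w=sl*np.clip(250-g,0,None)
ys,xs=np.nonzero(sl);r=cv2.minAreaRect(np.c_[xs,ys].astype(np.float32));print("slot",r,xs.mean(),ys.mean())
P=np.array([ray(i,x,y,.066) for x,y in zip(xs,ys)])[:,:2];mu=P.mean(0);u,s,v=np.linalg.svd(P-mu);a=np.degrees(np.arctan2(v[0,1],v[0,0]))
q=(P-mu)@v.T;print("slot world",mu,a%180,np.ptp(q,axis=0))
print("brass centre",ray(i,*e[0],.066))
st=robot.read_state();T=st["tool_pos"];tr=R.from_quat(st["tcp_rot"])
f=lambda *p:np.round(proj(i,T+tr.apply(np.array(p)/1e3))[0],1)
print("tcp",T,"flange far",f(17,0,26),"L/R",f(0,-17,26),f(0,17,26),"blade tip",f(12,0,60),f(12,2,60),f(12,-2,60),"plate top",f(18,0,-20),f(-18,0,-20),"plate far bottom",f(18,6,26),f(18,-6,26))
cv2.imwrite("pics/c3.png",cv2.resize(im[235:405,230:400],(600,600),interpolation=3)[:,:,::-1])
```

```text
brass ((316.1405944824219, 182.53697204589844), (59.151390075683594, 60.91686248779297), 91.6877670288086)
slot ((316.03076171875, 181.9461669921875), (5.9352922439575195, 36.16645431518555), 3.1798300743103027) 316.0934579439252 181.75233644859813
slot world [ 0.48243491 -0.10592535] 67.81411523617653 [0.02392261 0.00394952]
brass centre [ 0.48231377 -0.1063612   0.066     ]
tcp [ 0.46612029 -0.14795583  0.17030757] flange far [314.3 267.6] L/R [279.5 299.7] [349.1 299.7] blade tip [314.4 252.1] [317.9 252.1] [310.9 252.1] plate top [314.  317.6] [314.1 400.9] plate far bottom [327.  265.6] [301.6 265.6]
```

View pics/c3.png

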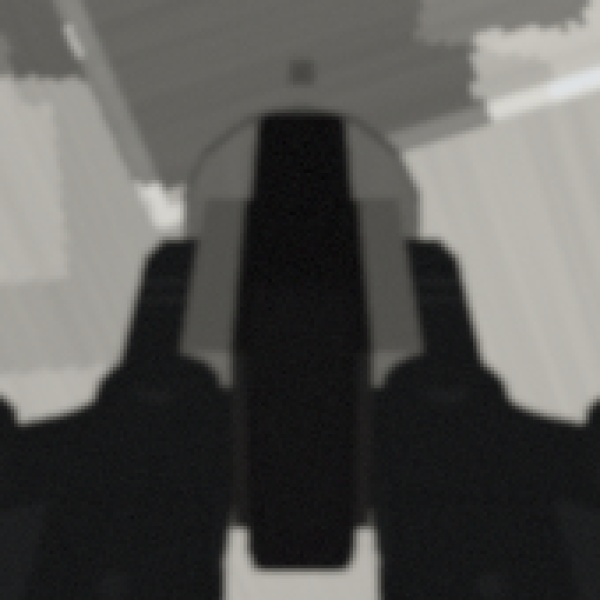

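Run:
```python
from h import *; import pickle
i=pickle.load(open("pics/w2.pkl","rb"))
st=robot.read_state();T=st["tool_pos"];tr=R.from_quat(st["tcp_rot"]);tx=tr.as_matrix()[:,0]
tip=ray(i,315.3,252.2,T[2]-.0605);key=tip-.012*tx;print("key-tcp in tool",tr.inv().apply(key-T)*1e3)
slot=ray(i,316.1,182.2,.066);print(slot)
print(tr.inv().apply(slot-key)*1e3, "TCP target",T+slot-key)
```

```text
key-tcp in tool [-0.22466151  0.49260386 60.50021479]
[ 0.48236422 -0.10614207  0.066     ]
[45.06878222  0.55046239 43.80817942] TCP target [ 0.48197769 -0.10576443  0.12650022]
```

Call:
{"fn": "drive_tool", "kwargs": {"delta_pos": [[20,0.5,0],[45,0.5,0],[45,0.5,20],[45,0.5,36],[45,0.5,40],[45,0.5,40],[45,0.5,40]], "dr": [[0,0,2.3],[0,0,2.3],[0,0,2.3],[0,0,2.3],[0,0,2.3],[0,0,2.3],[0,0,2.3]]}}

```text
time_s: 6.55
tool_pos: [0.4822, -0.1066, 0.1308]
tcp_rot: [0.831, 0.557, 0.0, 0.0]
ft_force: [-0.7, 0.2, -1.4]
opening: 0.0116
grip_force: 58.8
```

Call:
{"fn": "drive_tool", "kwargs": {"delta_pos": [[0,0,2],[0,0,4],[0,0,5],[0,0,6],[0,0,7],[0,0,7]], "dr": [[0,0,0],[0,0,0],[0,0,0],[0,0,0],[0,0,0],[0,0,0]]}}

```text
time_s: 7.15
tool_pos: [0.4817, -0.1066, 0.1232]
tcp_rot: [0.831, 0.557, -0.0, -0.0]
ft_force: [-0.3, 0.0, -1.0]
opening: 0.0112
grip_force: 58.8
```

Call:
{"fn": "drive_tool", "kwargs": {"delta_pos": [[0,0,1.5],[0,0,3],[0,0,4.5],[0,0,5.5],[0,0,5.5]], "dr": [[0,0,0],[0,0,0],[0,0,0],[0,0,0],[0,0,0]]}}

```text
time_s: 7.65
tool_pos: [0.4817, -0.1065, 0.1177]
tcp_rot: [0.831, 0.557, -0.0, -0.0]
ft_force: [0.6, -1.1, -1.1]
opening: 0.0112
grip_force: 58.8
```

Call:
{"fn": "drive_tool", "kwargs": {"delta_pos": [[0,0,0.8],[0,0,1.5],[0,0,1.5],[0,0,1.5]], "dr": [[0,0,0],[0,0,0],[0,0,0],[0,0,0]]}}

```text
time_s: 8.05
tool_pos: [0.4818, -0.1065, 0.1164]
tcp_rot: [0.831, 0.557, 0.0, 0.0]
ft_force: [-1.0, -0.1, 1.0]
opening: 0.0113
grip_force: 59.1
```

Run:
```python
from h import *
for k in range(2):
    s=robot.read_state();print(s["tool_pos"],s["ft_force"],s["torque"],s["q"][5],np.degrees(np.arctan2(*yaw()[1::-1]))); robot.camera("side")
```

```text
[ 0.48175589 -0.10653711  0.1164275 ] [-1.02218151 -0.11873005  1.02331894] [ 0.00589249  0.12722727 -0.05444479] 0.14830884379958248 -22.348493509612815
[ 0.48176214 -0.1065647   0.11642277] [-1.10911718 -0.4877153   1.53960966] [ 0.0423599   0.13381199 -0.01680901] 0.1483528371731517 -22.354897796864236
```

Call:
{"fn": "drive_tool", "kwargs": {"delta_pos": [[0,0,0],[0,0,0],[0,0,0],[0,0,0],[0,0,0],[0,0,0],[0,0,0],[0,0,0],[0,0,0],[0,0,0]], "dr": [[0,0,4],[0,0,8],[0,0,12],[0,0,16],[0,0,20],[0,0,24],[0,0,28],[0,0,32],[0,0,32],[0,0,32]]}}

```text
time_s: 9.15
tool_pos: [0.4817, -0.1064, 0.1163]
tcp_rot: [0.952, 0.307, -0.0, -0.0]
ft_force: [-0.3, 1.1, 1.0]
opening: 0.0111
grip_force: 59.1
```

```bash
cat > s.py <<'E'
from h import *
for k in range(1):
    s=robot.read_state();print(s["time_s"],s["tool_pos"],s["ft_force"],s["torque"],s["tau"][5],s["q"][5],np.degrees(np.arctan2(*yaw()[1::-1])))
E
python3 s.py
```

```text
9.15 [ 0.48168058 -0.10644609  0.11632983] [-0.26568888  1.0940051   1.0252623 ] [0.25317672 0.24226149 0.0292602 ] 0.1006598467938602 0.7050753713392308 -54.25187160115145
```

Call:
{"fn": "drive_tool", "kwargs": {"delta_pos": [[0,0,0],[0,0,0],[0,0,0],[0,0,0],[0,0,0],[0,0,0]], "dr": [[0,0,3],[0,0,6],[0,0,9],[0,0,12],[0,0,14],[0,0,14]]}}

```text
time_s: 9.75
tool_pos: [0.4816, -0.1064, 0.1163]
tcp_rot: [0.982, 0.188, -0.0, -0.0]
ft_force: [-1.3, 3.2, 0.8]
opening: 0.0112
grip_force: 59.1
```

```bash
python3 s.py
```

```text
9.75 [ 0.48164935 -0.10638617  0.11630832] [-1.32634911  3.15522818  0.8429808 ] [0.4535587  0.1802179  0.01030775] 0.4215659201145172 0.9500957927476307 -68.29585068212818
```

Call:
{"fn": "drive_tool", "kwargs": {"delta_pos": [[0,0,0],[0,0,0],[0,0,0],[0,0,0]], "dr": [[0,0,2],[0,0,4],[0,0,6],[0,0,6]]}}

```text
time_s: 10.15
tool_pos: [0.4816, -0.1064, 0.1163]
tcp_rot: [0.991, 0.137, -0.0, -0.0]
ft_force: [-1.4, 2.8, 1.2]
opening: 0.0115
grip_force: 59.1
```

```bash
python3 s.py
```

```text
10.15 [ 0.48161575 -0.10637033  0.11626824] [-1.41385264  2.82643675  1.17234178] [0.52343575 0.14105032 0.02900434] 0.40768624283373356 1.0544259893551506 -74.27135594541207
```

Call:
{"fn": "drive_tool", "kwargs": {"delta_pos": [[0,0,0],[0,0,0],[0,0,0]], "dr": [[0,0,1.5],[0,0,3],[0,0,3]]}}

```text
time_s: 10.45
tool_pos: [0.4816, -0.1064, 0.1162]
tcp_rot: [0.994, 0.11, -0.0, -0.0]
ft_force: [-1.2, 3.6, 1.7]
opening: 0.0113
grip_force: 59.1
```

```bash
python3 s.py
python3 - <<'E'
from h import *
im=robot.camera("wrist");cv2.imwrite("pics/w3.png",cv2.resize(im[150:400,180:460],(800,714))[:590,:,::-1])
E
python3 s.py
```

```text
10.45 [ 0.48159432 -0.10640284  0.11624093] [-1.17638364  3.60682417  1.68408653] [0.78246777 0.17267699 0.10691475] 0.31592097133398056 1.1088174803627118 -77.38881667805812
10.5 [ 0.48161599 -0.1063913   0.11627853] [-0.51033074  3.88934568  1.85516429] [0.80755505 0.16734676 0.10203009] 0.16089105047285557 1.108016212183746 -77.33896497619789
```

View pics/w3.png

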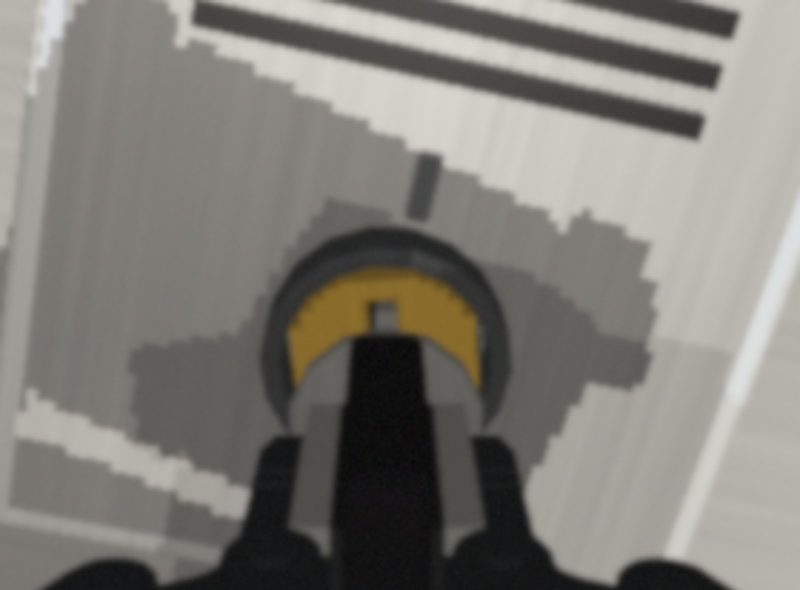

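The blade shows in the slot at (383,315), aligned with it. The resisting moment is about 0.1 N·m, so the cam is being driven. I'll carry on in small steps.

Call:
{"fn": "drive_tool", "kwargs": {"delta_pos": [[0,0,0],[0,0,0],[0,0,0],[0,0,0]], "dr": [[0,0,1.5],[0,0,3],[0,0,3],[0,0,3]]}}

```text
time_s: 10.9
tool_pos: [0.4816, -0.1065, 0.1163]
tcp_rot: [0.996, 0.084, -0.0, -0.0]
ft_force: [-1.3, 4.6, 1.7]
opening: 0.0117
grip_force: 59.2
```

```bash
python3 s.py
```

```text
10.9 [ 0.48164304 -0.10647006  0.1163003 ] [-1.32875159  4.63485222  1.71015821] [ 0.94392795  0.26041678 -0.01489808] 0.0903290044516325 1.1605069949047397 -80.3492775743357
```

Call:
{"fn": "drive_tool", "kwargs": {"delta_pos": [[0,0,0],[0,0,0],[0,0,0],[0,0,0]], "dr": [[0,0,1.5],[0,0,3],[0,0,3],[0,0,3]]}}

```text
time_s: 11.3
tool_pos: [0.4816, -0.1065, 0.1163]
tcp_rot: [0.998, 0.057, -0.0, -0.0]
ft_force: [-1.1, 4.3, 2.0]
opening: 0.0115
grip_force: 59.1
```

```bash
python3 s.py
```

```text
11.3 [ 0.48164123 -0.10646278  0.11629008] [-1.05363953  4.28917113  2.02713823] [0.97422699 0.30935779 0.02341337] 0.07173911668360233 1.2142660481887313 -83.42908344436502
```

Call:
{"fn": "drive_tool", "kwargs": {"delta_pos": [[0,0,0],[0,0,0],[0,0,0],[0,0,0]], "dr": [[0,0,1.5],[0,0,3],[0,0,3],[0,0,3]]}}

```text
time_s: 11.7
tool_pos: [0.4816, -0.1064, 0.1163]
tcp_rot: [1.0, 0.031, -0.0, -0.0]
ft_force: [-1.5, 4.5, 1.4]
opening: 0.0115
grip_force: 59.1
```

```bash
python3 s.py
```

```text
11.7 [ 0.48163949 -0.10643075  0.11628595] [-1.51642376  4.53164538  1.39140896] [1.02777192 0.27317079 0.06113048] 0.07242532912641764 1.266632351942776 -86.43004400805906
```

Call:
{"fn": "drive_tool", "kwargs": {"delta_pos": [[0,0,0],[0,0,0],[0,0,0],[0,0,0]], "dr": [[0,0,1.5],[0,0,2.5],[0,0,2.5],[0,0,2.5]]}}

```text
time_s: 12.1
tool_pos: [0.4817, -0.1064, 0.1163]
tcp_rot: [1.0, 0.009, -0.0, -0.0]
ft_force: [-1.3, 4.8, 1.1]
opening: 0.0111
grip_force: 59.2
```

```bash
python3 s.py
```

```text
12.1 [ 0.48167473 -0.10643158  0.1163051 ] [-1.29684182  4.75558885  1.11520054] [1.05691356 0.27372022 0.03400027] 0.07369323167949915 1.310238164018706 -88.92799768305625
```

Call:
{"fn": "drive_tool", "kwargs": {"delta_pos": [[0,0,0],[0,0,0],[0,0,0],[0,0,0]], "dr": [[0,0,1.5],[0,0,2.5],[0,0,2.5],[0,0,2.5]]}}

```text
time_s: 12.5
tool_pos: [0.4817, -0.1064, 0.1163]
tcp_rot: [1.0, -0.012, -0.0, -0.0]
ft_force: [-1.1, 5.3, 1.6]
opening: 0.011
grip_force: 59.2
```

```bash
python3 s.py
```

```text
12.5 [ 0.48165769 -0.1064094   0.11628738] [-1.12357075  5.26054637  1.6173154 ] [1.10527074 0.27858341 0.04737313] 0.07366337813436985 1.35386154013292 -91.4274442041305
```

Call:
{"fn": "drive_tool", "kwargs": {"delta_pos": [[0,0,0],[0,0,0],[0,0,0],[0,0,0]], "dr": [[0,0,1.5],[0,0,2.5],[0,0,2.5],[0,0,2.5]]}}

```text
time_s: 12.9
tool_pos: [0.4816, -0.1064, 0.1163]
tcp_rot: [0.999, -0.034, -0.0, -0.0]
ft_force: [-1.9, 4.8, 1.6]
opening: 0.0111
grip_force: 59.2
```

```bash
python3 s.py
```

```text
12.9 [ 0.48164953 -0.10642048  0.11627685] [-1.91231076  4.77835259  1.59346752] [1.1032669  0.36385753 0.0521417 ] 0.07375398650765419 1.397496426831454 -93.93301407422794
```

Call:
{"fn": "drive_tool", "kwargs": {"delta_pos": [[0,0,0],[0,0,0],[0,0,0],[0,0,0]], "dr": [[0,0,1.5],[0,0,2.5],[0,0,2.5],[0,0,2.5]]}}

```text
time_s: 13.3
tool_pos: [0.4816, -0.1064, 0.1163]
tcp_rot: [0.998, -0.056, -0.0, -0.0]
ft_force: [-1.7, 5.0, 1.0]
opening: 0.0113
grip_force: 59.2
```

```bash
python3 s.py
```

```text
13.3 [ 0.48163113 -0.10637935  0.11627295] [-1.7065346   4.96035716  1.04789705] [1.09148368 0.26466528 0.07829449] 0.07363126846030354 1.4411604915774725 -96.4315751874244
```

Call:
{"fn": "drive_tool", "kwargs": {"delta_pos": [[0,0,0],[0,0,0],[0,0,0],[0,0,0]], "dr": [[0,0,1.5],[0,0,2.5],[0,0,2.5],[0,0,2.5]]}}

```text
time_s: 13.7
tool_pos: [0.4817, -0.1064, 0.1163]
tcp_rot: [0.997, -0.078, -0.0, -0.0]
ft_force: [-1.5, 5.3, 2.0]
opening: 0.0113
grip_force: 59.2
```

```bash
python3 s.py
```

```text
13.7 [ 0.48169598 -0.10636612  0.11628137] [-1.48876572  5.30592216  1.97063357] [1.19103015 0.21984387 0.1580318 ] 0.18010122701525688 1.4845665941208064 -98.91323804592007
```

The moment has jumped from 0.074 to 0.18, which suggests the stop. One small step to confirm.

Call:
{"fn": "drive_tool", "kwargs": {"delta_pos": [[0,0,0],[0,0,0],[0,0,0]], "dr": [[0,0,0.4],[0,0,0.4],[0,0,0.4]]}}

```text
time_s: 14.0
tool_pos: [0.4817, -0.1064, 0.1163]
tcp_rot: [0.997, -0.081, -0.0, -0.0]
ft_force: [-1.9, 5.6, 2.9]
opening: 0.0114
grip_force: 59.2
```

```bash
python3 s.py
```

```text
14.0 [ 0.48167531 -0.10636493  0.11628714] [-1.86812536  5.57081791  2.88745849] [1.22908427 0.27220087 0.2033441 ] 0.2206104202196002 1.491493784103329 -99.30687959072068
```

The moment keeps climbing, so the stop is confirmed. I'll relax the turn and lift straight out.

Call:
{"fn": "drive_tool", "kwargs": {"delta_pos": [[0,0,0],[0,0,0],[0,0,-3],[0,0,-8],[0,0,-14],[0,0,-30],[0,0,-60],[0,0,-70],[0,0,-70],[0,0,-70],[0,0,-70]], "dr": [[0,0,-2],[0,0,-3],[0,0,-3],[0,0,-3],[0,0,-3],[0,0,-3],[0,0,-3],[0,0,-3],[0,0,-3],[0,0,-3],[0,0,-3]]}}

```text
time_s: 15.1
tool_pos: [0.4811, -0.1065, 0.1853]
tcp_rot: [0.999, -0.055, -0.001, -0.0]
ft_force: [-0.3, -0.3, -1.1]
opening: 0.0111
grip_force: 58.9
```

```bash
python3 s.py
python3 - <<'E'
from h import *; import pickle
print(delta([.6185,.2257,.17],np.radians(-107)))
i=robot.camera_info("wrist");im=robot.camera("wrist")
cv2.imwrite("pics/w4.png",im[:,:,::-1])
st=robot.read_state();T=st["tool_pos"];tr=R.from_quat(st["tcp_rot"])
f=lambda *p:np.round(proj(i,T+tr.apply(np.array(p)/1e3))[0],1)
print("blade tip",f(12,0,60.5),"flange far",f(17,0,26.5),"plate",f(-18,0,-19.5))
E
```

```text
15.1 [ 0.48106871 -0.10650363  0.18530567] [-0.30901607 -0.27207542 -1.06503459] [ 0.05011866 -0.05909528  0.0286138 ] 0.0017573351942701265 1.438244566637656 -96.26159770146144
([100.4, -345.2, 15.2], [0.0, 0.1, 10.74])
blade tip [313.3 253.3] flange far [313.  268.9] plate [312.6 401.6]
```

View pics/w4.png

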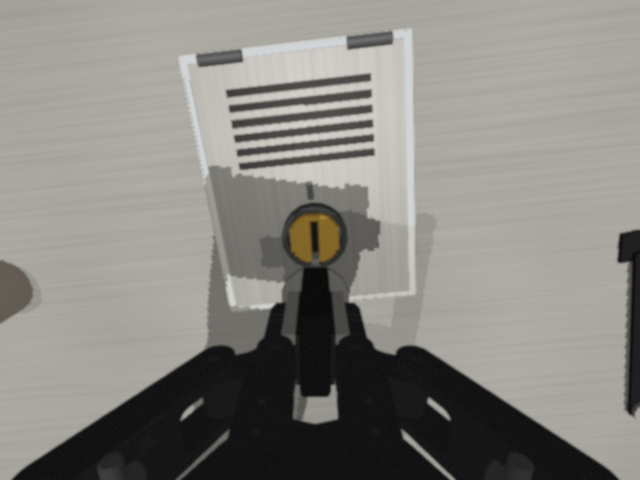

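The key is still square in the grip at (316,330), and the slot now lies near the dash direction. Going back to the stand.

Call:
{"fn": "drive_tool", "kwargs": {"delta_pos": [[10,-35,1],[20,-70,3],[30,-105,5],[40,-140,6],[50,-175,8],[60,-210,9],[70,-245,11],[80,-280,12],[90,-315,14],[100.4,-345.2,15],[100.4,-345.2,15],[100.4,-345.2,15]], "dr": [[0,0,1],[0,0,2],[0,0,3],[0,0,4],[0,0,5],[0,0,6],[0,0,7],[0,0,8],[0,0,9],[0,0,10.7],[0,0,10.7],[0,0,10.7]]}}

```text
time_s: 16.35
tool_pos: [0.6184, 0.2259, 0.1698]
tcp_rot: [0.989, -0.147, -0.001, 0.001]
ft_force: [-0.5, -1.4, -0.5]
opening: 0.0117
grip_force: 59.0
```

Call:
{"fn": "drive_tool", "kwargs": {"delta_pos": [[0,0,0],[0,0,0]], "dr": [[0,0,0],[0,0,0]]}}

```text
time_s: 16.55
tool_pos: [0.6186, 0.2245, 0.171]
tcp_rot: [0.989, -0.148, -0.0, 0.0]
ft_force: [0.5, 1.8, -1.3]
opening: 0.0115
grip_force: 59.0
```

```bash
python3 s.py
python3 - <<'E'
from h import *
print(delta([.6185,.2257,.11],np.radians(-107)))
i=robot.camera_info("top");im=robot.camera("top")
i=robot.camera_info("wrist");im=robot.camera("wrist");np.save("pics/w5.npy",im);import pickle;pickle.dump(i,open("pics/w5.pkl","wb"))
a=np.radians(-17);u=np.array([np.cos(a),np.sin(a),0]);v=np.array([-u[1],u[0],0]);c=np.array([.6185,.2255,.034])
P=[c+sx*.031*u+sy*.022*v for sx,sy in((1,1),(1,-1),(-1,-1),(-1,1))]+[c+sx*.015*u+sy*.008*v for sx,sy in((1,1),(1,-1),(-1,-1),(-1,1))]
o=cv2.resize(im[150:400,180:460],(800,714));q=(proj(i,P)-[180,150])*800/280;print(q.round(0).tolist())
cv2.imwrite("pics/w5.png",o[:590,:,::-1])
E
```

```text
16.55 [0.61863367 0.22449501 0.17095318] [ 0.46177188  1.81515108 -1.2908599 ] [ 0.03563861 -0.01627399 -0.00227035] -0.005598662974080071 2.1977842067922695 -107.004320965866
([-0.4, -1.2, 61.0], [0.05, 0.05, -0.0])
[[297.0, 130.0], [461.0, 130.0], [456.0, 342.0], [304.0, 342.0], [350.0, 188.0], [409.0, 188.0], [408.0, 290.0], [352.0, 290.0]]
```

View pics/w5.png

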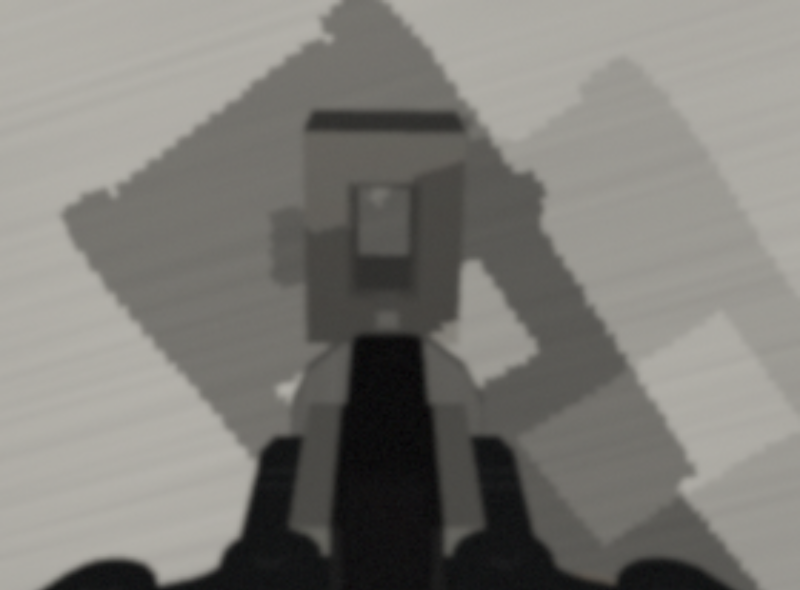

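The hole is at about (382,238) and the blade end at (387,320). The stand's outline matches its predicted position within about 1 mm. Lowering.

Call:
{"fn": "drive_tool", "kwargs": {"delta_pos": [[0,0,30],[0,0,60],[0,0,68],[0,0,76],[0,0,84],[0,0,84]], "dr": [[0,0,0],[0,0,0],[0,0,0],[0,0,0],[0,0,0],[0,0,0]]}}

```text
time_s: 17.25
tool_pos: [0.6192, 0.2255, 0.0872]
tcp_rot: [0.989, -0.147, -0.0, 0.0]
ft_force: [-0.2, -0.1, -1.3]
opening: 0.0112
grip_force: 59.1
```

Call:
{"fn": "drive_tool", "kwargs": {"delta_pos": [[0,0,7],[0,0,13],[0,0,18],[0,0,20],[0,0,20]], "dr": [[0,0,0],[0,0,0],[0,0,0],[0,0,0],[0,0,0]]}}

```text
time_s: 17.75
tool_pos: [0.619, 0.2256, 0.0669]
tcp_rot: [0.989, -0.147, -0.0, 0.0]
ft_force: [0.4, -0.2, -2.5]
opening: 0.0114
grip_force: 59.1
```

Call:
{"fn": "drive_tool", "kwargs": {"delta_pos": [[0,0,1],[0,0,1.8],[0,0,2.3],[0,0,2.3]], "dr": [[0,0,0],[0,0,0],[0,0,0],[0,0,0]]}}

```text
time_s: 18.15
tool_pos: [0.6192, 0.2257, 0.0651]
tcp_rot: [0.989, -0.147, 0.0, -0.0]
ft_force: [0.1, -0.1, -1.5]
opening: 0.0114
grip_force: 59.1
```

Call:
{"fn": "drive_tool", "kwargs": {"delta_pos": [[0,0,0.3],[0,0,0.3],[0,0,0.3],[0,0,0.3],[0,0,0.3],[0,0,0.3]], "dr": [[0,0,0],[0,0,0],[0,0,0],[0,0,0],[0,0,0],[0,0,0]], "claw": -1}}

```text
time_s: 18.75
tool_pos: [0.6192, 0.2256, 0.0648]
tcp_rot: [0.989, -0.147, 0.0, -0.0]
ft_force: [-0.4, -0.3, 0.1]
opening: 0.0851
grip_force: 0.0
```

Call:
{"fn": "drive_tool", "kwargs": {"delta_pos": [[0,0,-10],[0,0,-40],[0,0,-80],[0,0,-110],[0,0,-130],[0,0,-130],[0,0,-130],[0,0,-130]], "dr": [[0,0,0],[0,0,0],[0,0,0],[0,0,0],[0,0,0],[0,0,0],[0,0,0],[0,0,0]]}}

```text
time_s: 19.55
tool_pos: [0.6183, 0.2254, 0.1935]
tcp_rot: [0.989, -0.147, -0.001, 0.0]
ft_force: [-0.4, 0.7, -0.3]
opening: 0.0855
grip_force: 0.0
```

```bash
python3 s.py
python3 - <<'E'
from h import *
i=robot.camera_info("wrist");im=robot.camera("wrist");j=robot.camera("top")
a=im[160:285,255:380];a=np.clip(a*1.5,0,255).astype(np.uint8)
b=j[228:273,300:345]
cv2.imwrite("pics/w6.png",np.hstack([cv2.resize(a,(400,400),interpolation=3),cv2.resize(b,(400,400),interpolation=3)])[:,:,::-1])
E
```

```text
19.55 [0.61834402 0.22539151 0.19354664] [-0.36776613  0.72358019 -0.29427407] [ 0.01639271 -0.03635541 -0.01717372] 7.500869685372891e-06 2.1981409668680882 -106.95339078729893
```

View pics/w6.png

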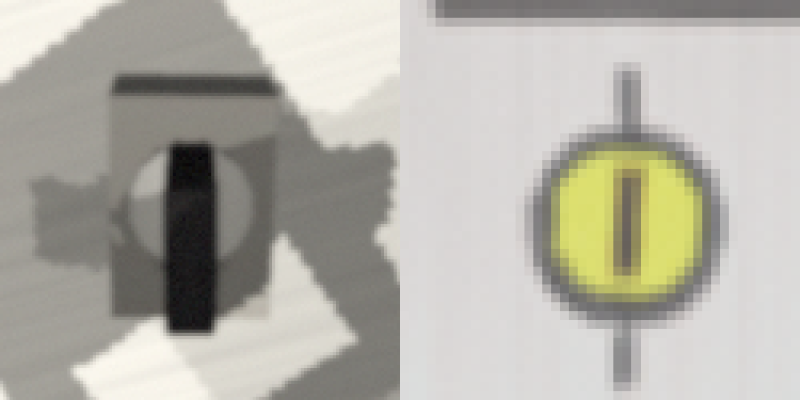

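The key is upright in its stand with the flange down, and the slot lines up with the dashes. Handing in.

```bash
python3 -c "
from cell import robot
print(robot.finish_job())"
```

```text
the job is handed in; nothing more can be done
None
```

I turned the fastener clockwise with the key until the moment climbed at its stop (about 0.22 N·m), put the key back fully down in its stand, let go and handed the job in; the verdict was not shown.

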